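# Put away the lime and the garlic and close the storage boxes

## Robot

A 6-joint arm with a two-finger parallel gripper is mounted at the origin on a cart in front of the work surface, level with it; the furniture and walls round the work are solid. World frame = base frame: x ahead of the robot, y to its left, z up, the work surface at z = 0. Lengths are in mm, angles in rad, forces in N, time in s.
With the tool pointing down it reaches from about 300 to 750 mm from the base axis. Payload 8.5 kg.
Tool frame: the origin (TCP) lies at the very end of the fingers, on their centre line; the grasp point (between the pads) lies 19 mm behind it; z points along the fingers, y is the line along which they close (so a half turn about z gives the same grasp; the last joint's range is limited). The gripper opens to 88 mm and grips with 3 to 60 N. Pads are 18 mm wide; open, the fingers measure 123 mm over their backs; the gripper's body (75 mm by 187 mm) begins 45 mm behind the grasp point.
Start: joints at [0.962, 0.381, 1.297, -0, 1.464, -0.215], TCP at [211.025, 507.887, 238.748] pointing down, gripper open.
Joint ranges: [-3.11, 3.11], [-0.89, 2.33], [0.22, 2.48], [-1.42, 4.56], [0.17, 2.85], [-2.88, 2.88]. Speed limits (rad/s): [2.39, 2.39, 3.14, 3.14, 3.14, 3.14].

## Interface

Orientations are given as a unit quaternion [w, x, y, z].
In Python, from station import env gives the robot as it stands.
- The arm moves only by the tool servo_tool, never from a script. Its argument "increments" is a list of rows, each a list of 5 numbers: the shift along the tool's x, y, z in m, then the turn about the tool's z in rad, then the opening, from -1 (shut) to 1 (fully open). In form: [[x, y, z, turn, gripper], ...]. A call has 1 to 20 rows; each row shifts and turns the commanded pose from where the row before left it, along the tool's axes as they then stand; what a row does not reach is not made up. A row lasts 1/8 s, in which the tool goes at most 62.5 mm and 10.7 degrees, less where a joint would pass 70% of its speed; a pose out of reach is approached as far as the arm can. A call with a gripper value outside its range is refused whole. The fingers move at their own pace and stop on an object; the grip force is fixed at half the most. Time passes only in rows, so rows that do not move let the fingers close. It gives the time, the measured TCP pose, the force, the opening and the grip force at its end, in the units of the state.
- env.sense(): the state, without advancing time (a new reading comes with each control period).
- env.grab_frame(name): name is "side" or "top" or "wrist"; returns (picture, depth): 480x640x3 uint8, red, green, blue; 480x640 float32, mm along the optical axis (not along the pixel's ray), 0 where there is no reading.
- env.get_calibration(name): a dict with "K" (3x3 intrinsics, pixels), "k1" (the pictures are not rectified: a ray, as slopes to the right and down, at radius r is drawn at 1 + k1 r^2 times it, then the intrinsics apply), "rvec" (rotation vector, rad) and "tvec" (3), from world to camera coordinates, as OpenCV has them; the wrist camera has in their place "mount" (4x4, takes a point from camera to tool coordinates, whose origin is the TCP and whose axes are the flange's). Camera axes: x right, y down, z forward; pixel columns grow to the right and rows downward; lengths in mm; the calibration is good to about 2 mm. A picture is of the moment at which its call begins: read the wrist's pose just before it. get_calibration takes no time and is no camera call.
- env.job_done(): hands the job in; it is judged then, once.
Trained networks look in the newest picture that a camera, given by its name, has taken for a name from the list of things; names that differ only in an ending like _2 or _b are one class to them, and where a whole thing is asked for, a point or a joint stands for the part that bears it (a point fixed in the world has none). Each returns a list of dicts, best first, with "score" (0 to 1); they miss things now and then, are a little off and sometimes report something else, mostly with a low value. They report only what shows in the picture. A call takes as long as a camera call. They do not tell look-alikes from the thing itself.
- env.cut_out(camera, target): "pixels" (480x640 bool, what is visible of it) and "at" ([column, row] in pixels, amid what is visible of it).
The state is a dict: "time_s": time; "joint_positions": joint angles; "qd": joint speeds; "joint_efforts": joint torques, N m; "ee_pos": TCP position; "tool_rot": TCP orientation; "wrist_force": force on the tool from outside, world axes, zero at the start; "ft_torque": the same for the moment, N m; "grip_width": finger opening in mm; "gripper_force": force on a finger pad.
Only numpy, scipy, OpenCV 4.12 (cv2) and the standard library are available. Lean on these libraries where they do the work, as an engineer would, in place of code of your own. Each camera call takes 0.05 s, during which the arm holds its last target. There are 200 camera calls.

## Task

Put the lime into the round storage box and the garlic bulb into the square one (the lemon is already in the oblong one), then close all three boxes with the lids that belong to them, each lid fully seated and flush on its rim. Keep the boxes upright, standing on the worktop.

Things in the scene. Friction and masses are not known exactly. Their poses are not given: they have to be found in the camera images.
- round_box: White enamel storage box with a dark blue rim, open on top, round, 120 mm outside and 112 mm inside diameter, 62 mm high, walls and floor 4 mm thick, 0.45 kg, loose. Origin: centre of its underside; z up. The inner floor is 4 mm and the rim 62 mm above the origin. It is for the lime.
- square_box: White enamel storage box with a dark blue rim, open on top, square with rounded corners, 120 x 120 mm outside and 112 x 112 mm inside, 76 mm high, walls and floor 4 mm thick, 0.45 kg, loose. Origin: centre of its underside; z up, x and y across its sides. The inner floor is 4 mm and the rim 76 mm above the origin. It is for the garlic bulb.
- oblong_box: White enamel storage box with a dark blue rim, open on top, oblong with rounded corners, 148 x 92 mm outside and 140 x 84 mm inside, 76 mm high, walls and floor 4 mm thick, 0.45 kg, loose. Origin: centre of its underside; z up, x along its long side. The inner floor is 4 mm and the rim 76 mm above the origin. A lemon (78 x 55 x 56 mm) already lies in it and stays there.
- round_lid: Round dark brown wooden lid of the round box, 128 mm across, 9 mm thick; pale wooden round knob (neck 20 mm, head 30 mm) on top; grey plug below, 8 mm deep, tapering from 104 mm across to 92 mm at its foot. Origin: centre of the plug's foot; z up. Board z 8 to 17 mm, knob head 31 to 45. Closed: origin 54 mm above the box's. 0.14 kg.
- square_lid: Square dark brown wooden lid of the square box, 128 x 128 mm, 9 mm thick; pale wooden bar grip 60 mm long (x), 18 mm wide (y) on top; grey plug below, 8 mm deep, tapering from 104 x 104 mm to 92 x 92 mm at its foot. Origin: centre of the plug's foot; z up, x along the grip; fits any quarter turn. Board z 8 to 17 mm, grip 17 to 45. Closed: origin 68 mm above the box's. 0.14 kg.
- oblong_lid: Oblong dark brown wooden lid of the oblong box, 156 x 100 mm, 9 mm thick; pale wooden bar grip 60 mm long (x), 18 mm wide (y) on top; grey plug below, 8 mm deep, tapering from 132 x 76 mm to 120 x 64 mm at its foot. Origin: centre of the plug's foot; z up, x along long side and grip; fits either way round. Board z 8 to 17 mm, grip 17 to 45. Closed: origin 68 mm above the box's. 0.14 kg.
- garlic: A whole whitish-pink garlic bulb, roundish, 60 mm across and 59 mm high to the tip, widest about 27 mm up, about 40 g. Origin: centre of its underside as it stands, z up through the tip.
- lime: A green lime (the only one on the worktop), 55 mm long (x), 46 mm wide (y) and 45 mm high, about 50 g, lying on the worktop. Origin: centre of its underside as it lies; z up.
Things that resemble listed ones, but are neither listed nor needed, are in the scene too. Leave any red look-alike of the garlic alone.

How it is judged:
By the outcome, as a careful person would: the job done as asked, in the order asked, and still so for the second after the job is handed in, with the robot touching nothing.
It also fails if it takes over 136 s, if anything falls off the work surface, if the arm or the gripper's body presses on something with over 40 N, if the wrist force passes 120 N, or if a joint passes its speed limit or range.

## Working session

There is one attempt and no reset: what is moved stays moved. The work goes in short steps, Python scripts to look and compute and a tool call to move; the robot and the scene stay as the last step left them, time stands still between calls to the robot, and variables do not carry over. Pictures are saved under pics/ and viewed, at most 14 in all, crops included, and the job is handed in when it is done.

Besides the shell and the picture viewer there is one more tool, called as name([rows], argument=value, ...), one row to a line, values as JSON. servo_tool: Moves the arm, as the interface text tells. Its arguments: {"type":"object","properties":{"increments":{"type":"array"}},"required":["increments"]}

```bash
mkdir -p pics; ls; cat > h.py <<'E'
import numpy as np, cv2
from station import env
from scipy.spatial.transform import Rotation as R
def cam(name):
    c=env.get_calibration(name); s=env.sense()
    if 'mount' in c:
        q=s['tool_rot']; T=np.eye(4); T[:3,:3]=R.from_quat([q[1],q[2],q[3],q[0]]).as_matrix(); T[:3,3]=s['ee_pos']
        M=T@np.array(c['mount'])
    else:
        M=np.eye(4); r=cv2.Rodrigues(np.array(c['rvec'],float))[0]; M[:3,:3]=r.T; M[:3,3]=-r.T@np.array(c['tvec']).ravel()
    return np.array(c['K']),c['k1'],M
def rays(K,k1,uv):
    d=(np.asarray(uv,float).reshape(-1,2)-[K[0,2],K[1,2]])/[K[0,0],K[1,1]]
    u=d.copy()
    for _ in range(8): u=d/(1+k1*(u**2).sum(1,keepdims=True))
    return np.c_[u,np.ones(len(u))]
def cloud(cm,uv,dep):
    K,k1,M=cm
    p=rays(K,k1,uv)*np.asarray(dep).reshape(-1,1)
    return p@M[:3,:3].T+M[:3,3]
def onplane(cm,uv,z):
    K,k1,M=cm
    d=rays(K,k1,uv)@M[:3,:3].T; o=M[:3,3]
    return o+d*((z-o[2])/d[:,2:3])
def save(n,im): cv2.imwrite('pics/'+n+'.png',cv2.cvtColor(im,cv2.COLOR_RGB2BGR))
E
python3 - <<'E'
from h import *
for n in ['top','side']:
    cm=cam(n); im,d=env.grab_frame(n); save(n+'0',im); np.save(n+'_d.npy',d); np.save(n+'_i.npy',im)
    print(n,cm[2][:3,3].round(),cm[2][:3,2].round(2))
    if 1:
        for t in ['round_box','square_box','oblong_box','round_lid','square_lid','oblong_lid','garlic','lime']:
            for r in env.cut_out(n,t):
                m=r['pixels']&(d>0); v,u=np.nonzero(m); 
                if len(u)==0: continue
                p=cloud(cm,np.c_[u,v],d[m]); zt=np.percentile(p[:,2],97); q=p[p[:,2]>zt-8]
                print(t,round(r['score'],2),np.round(r['at']),len(u),'top',zt.round(),'med',np.median(p,0).round(),'mid',((p.min(0)+p.max(0))/2).round(), 'ext',np.ptp(p,0).round(),'topc',((q.min(0)+q.max(0))/2).round())
print(env.sense()['time_s'])
E
```

```text
pics
top [ 329.    9. 1229.] [ 0.18 -0.02 -0.98]
round_box 0.82 [442. 215.] 2307 top 63.0 med [ 625. -284.    6.] mid [ 619. -277.   30.] ext [119. 120.  74.] topc [ 619. -277.   61.]
square_box 0.93 [382. 185.] 2943 top 77.0 med [ 693. -138.    7.] mid [ 697. -133.   39.] ext [153. 122.  85.] topc [ 683. -133.   75.]
oblong_box 0.64 [431. 326.] 2595 top 77.0 med [ 368. -255.    9.] mid [ 384. -252.   36.] ext [164. 117.  89.] topc [ 381. -243.   75.]
round_lid 0.62 [439. 214.] 2289 top 63.0 med [ 625. -284.    6.] mid [ 619. -283.   31.] ext [119. 133.  71.] topc [ 619. -277.   61.]
round_lid 0.61 [506. 271.] 2153 top 43.0 med [ 500. -437.   16.] mid [ 501. -440.   23.] ext [123. 129.  51.] topc [ 501. -439.   42.]
square_lid 0.92 [331. 282.] 2941 top 44.0 med [458. -24.  17.] mid [461. -24.  22.] ext [165. 159.  56.] topc [460. -25.  43.]
oblong_lid 0.65 [249. 300.] 2764 top 44.0 med [410. 167.  17.] mid [410. 169.  22.] ext [163. 129.  54.] topc [411. 168.  43.]
garlic 0.82 [142. 266.] 495 top 51.0 med [486. 404.  38.] mid [490. 412.  26.] ext [62. 63. 68.] topc [487. 408.  51.]
g
[... 853 characters left out ...]
ed [456. -14.  18.] mid [467. -29.  23.] ext [137. 171.  54.] topc [458. -23.  44.]
oblong_lid 0.65 [340. 299.] 1740 top 45.0 med [406. 177.  17.] mid [409. 161.  23.] ext [166. 148.  52.] topc [410. 169.  44.]
garlic 0.76 [278. 354.] 444 top 51.0 med [481. 420.  36.] mid [490. 413.  29.] ext [63. 54. 61.] topc [485. 414.  51.]
garlic 0.56 [233. 328.] 397 top 49.0 med [612. 390.  35.] mid [626. 373.  27.] ext [71. 74. 60.] topc [619. 384.  49.]
garlic 0.52 [374. 170.] 517 top 43.0 med [ 496. -429.   16.] mid [ 499. -438.   29.] ext [119. 130.  43.] topc [ 501. -434.   44.]
lime 0.52 [252. 295.] 263 top 46.0 med [617. 286.  35.] mid [622. 280.  29.] ext [53. 43. 38.] topc [622. 278.  43.]
0.9
```

View pics/top0.png

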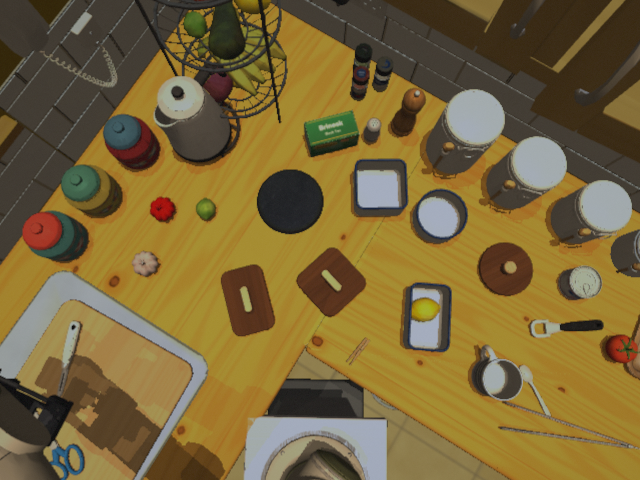

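View pics/side0.png

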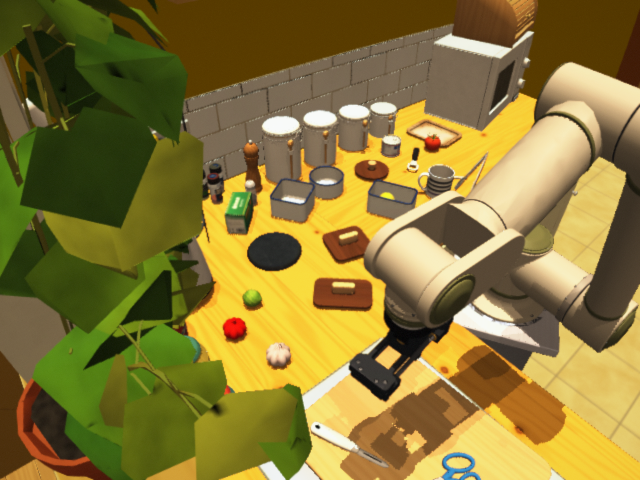

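```bash
python3 - <<'E'
from h import *
# enlarged crop of candidates: top garlics/lime
im=np.load('top_i.npy'); s=np.load('side_i.npy')
a=cv2.resize(im[190:290,110:230],(480,400),interpolation=cv2.INTER_CUBIC)
save('crop0',a)
d=np.load('top_d.npy'); cm=cam('top')
v,u=np.nonzero(d>0); p=cloud(cm,np.c_[u,v],d[v,u])
def rect(c,r,z0,z1):
    m=(np.hypot(p[:,0]-c[0],p[:,1]-c[1])<r)&(p[:,2]>z0)&(p[:,2]<z1); q=p[m][:,:2].astype(np.float32)
    b=cv2.minAreaRect(q); print(c,len(q),'rect',np.round(b[0],1),np.round(b[1],1),round(b[2],1))
rect((619,-277),80,54,70); rect((683,-133),95,68,84); rect((381,-243),95,68,84)
print('lids board'); 
for c in [(501,-439),(460,-25),(411,168)]: rect(c,95,10,22); rect(c,40,36,52)
for c in [(487,408),(623,381),(623,277)]: rect(c,40,15,70)
print(env.sense()['tool_rot'])
E
```

```text
(619, -277) 372 rect [ 619.5 -277. ] [119.9 119.7] 8.0
(683, -133) 418 rect [ 682.8 -133.5] [121.5 121. ] 2.8
(381, -243) 493 rect [ 381.3 -243.9] [ 94.3 148.9] 87.1
lids board
(501, -439) 2082 rect [ 502.5 -439.7] [125.2 128.7] 3.6
(501, -439) 133 rect [ 502.  -438.8] [26.1 30.2] 0.4
(460, -25) 2650 rect [459.8 -25.2] [128.1 128.2] 44.0
(460, -25) 198 rect [459.7 -25.1] [58.8 18.2] 43.9
(411, 168) 2572 rect [411.8 168.6] [156.3 100.2] 17.0
(411, 168) 206 rect [411.3 168.4] [59.2 18.1] 17.7
(487, 408) 485 rect [487.8 408.1] [56.3 55. ] 21.8
(623, 381) 463 rect [619.6 378.2] [54.2 56.6] 80.7
(623, 277) 328 rect [623.  276.8] [43.4 47.6] 63.5
[9.54725424e-06 1.95641496e-01 9.80675484e-01 1.17608373e-05]
```

View pics/crop0.png

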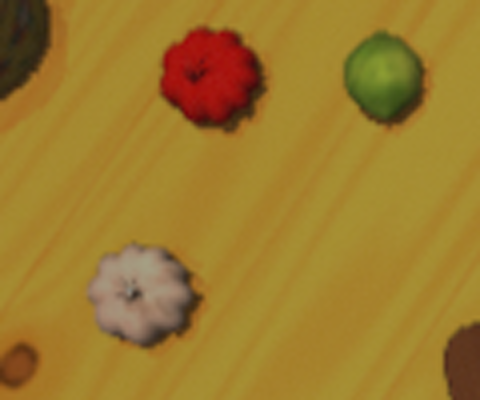

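```bash
cat >> h.py <<'E'
def psi_now(s):
    q=s['tool_rot']; x=R.from_quat([q[1],q[2],q[3],q[0]]).as_matrix()[:,0]; return np.arctan2(x[1],x[0])
def go(x,y,z,close=None,s=None):
    """print shift in present tool axes, then turn so that fingers close along world angle 'close' (deg)"""
    s=s or env.sense(); p=np.array(s['ee_pos']); a=psi_now(s); d=np.array([x,y,z])-p
    t=[d[0]*np.cos(a)+d[1]*np.sin(a), d[0]*np.sin(a)-d[1]*np.cos(a), -d[2]]
    q=s['joint_positions']; print('tcp',p.round(1),'closeang',round(np.degrees(a)-90,1),'t',s['time_s'],'q6',round(q[5],2))
    print('  shift m',np.round(np.array(t)/1000,4))
    if close is not None:
        w=-np.radians(close+90-np.degrees(a)); w=(w+np.pi/2)%np.pi-np.pi/2
        q6=q[5]+w+np.arctan2(y,x)-np.arctan2(p[1],p[0])
        print('  turn',round(w,3),'expect q6',round(q6,2))
E
python3 - <<'E'
from h import *
P=[]
for n in ['top','side']:
    d=np.load(n+'_d.npy'); cm=cam(n); v,u=np.nonzero(d>0); P.append(cloud(cm,np.c_[u,v],d[v,u]))
P=np.vstack(P); np.save('P.npy',P)
def ob(c,zb,skip,name):
    out=[]
    for ang in range(0,180,15):
        a=np.radians(ang); d=P[:,:2]-c; l=d@[np.cos(a),np.sin(a)]; w=d@[-np.sin(a),np.cos(a)]
        m=(abs(l)<94+12)&(abs(w)<38+12)&(P[:,2]>zb-8)&(P[:,2]<400)
        m2=(abs(l)<66)&(abs(w)<14)&(P[:,2]>zb-60)&(np.hypot(*d.T)>skip)&(P[:,2]<400)
        out.append((ang,int(m.sum()),int(m2.sum())))
    print(name,out)
ob((623,277),69,30,'lime'); ob((487.8,408),72,38,'garlic')
ob((619.5,-277),83,70,'rbox place'); ob((619.5,-277),138,70,'rlid place')
ob((683,-133.5),84,90,'sbox'); ob((683,-133.5),152,90,'slid place')
ob((381,-244),152,90,'olid place')
ob((502,-439),84,72,'rlid'); ob((460,-25),84,95,'slid'); ob((411,168),84,95,'olid')
im=np.load('top_i.npy'); hsv=cv2.cvtColor(im,cv2.COLOR_RGB2HSV)[190:230,190:225]
m=((hsv[...,0]>28)&(hsv[...,0]<60)&(hsv[...,1]>120)).astype(np.uint8)
v,u=np.nonzero(m); c=np.c_[u+190,v+190]; q=onplane(cam('top'),c,23)[:,:2]
b=cv2.minAreaRect(q.astype(np.float32)); ew,ev=np.linalg.eigh(np.cov(q.T)); print('lime',b,4*np.sqrt(ew),np.degrees(np.arctan2(ev[1],ev[0])))
v,u=np.nonzero((np.load('top_d.npy')>0)); 
go(623,277,60,0)
E
```

```text
lime [(0, 0, 0), (15, 0, 0), (30, 0, 0), (45, 0, 0), (60, 0, 0), (75, 0, 0), (90, 0, 0), (105, 0, 0), (120, 0, 0), (135, 0, 0), (150, 0, 0), (165, 0, 0)]
garlic [(0, 0, 0), (15, 0, 0), (30, 0, 0), (45, 0, 0), (60, 0, 0), (75, 0, 0), (90, 0, 0), (105, 0, 0), (120, 0, 0), (135, 0, 0), (150, 0, 0), (165, 0, 0)]
rbox place [(0, 5, 0), (15, 18, 0), (30, 10, 0), (45, 26, 0), (60, 39, 0), (75, 43, 0), (90, 31, 0), (105, 21, 0), (120, 0, 0), (135, 6, 0), (150, 17, 0), (165, 0, 0)]
rlid place [(0, 5, 0), (15, 15, 0), (30, 1, 0), (45, 0, 0), (60, 0, 0), (75, 0, 0), (90, 0, 0), (105, 0, 0), (120, 0, 0), (135, 6, 0), (150, 17, 0), (165, 0, 0)]
sbox [(0, 70, 0), (15, 78, 0), (30, 88, 0), (45, 94, 0), (60, 94, 0), (75, 90, 0), (90, 75, 0), (105, 84, 0), (120, 91, 0), (135, 94, 0), (150, 91, 0), (165, 90, 0)]
slid place [(0, 0, 0), (15, 0, 0), (30, 0, 0), (45, 0, 0), (60, 0, 0), (75, 0, 0), (90, 0, 0), (105, 0, 0), (120, 0, 0), (135, 0, 0), (150, 0, 0), (165, 0, 0)]
olid place [(0, 0, 0), (15, 0, 0), (30, 0, 0), (45, 0, 0), (60, 0, 0), (75, 0, 0), (90, 0, 0), (105, 0, 0), (120, 0, 0), (135, 0, 0), (150, 0, 0), (165, 0, 0)]
rlid [(0, 0, 0), (15, 0, 0), (30, 0, 0), (45, 0, 0), (60, 0, 0), (75, 0, 0), (90, 0, 0), (105, 0, 0), (120, 0, 0), (135, 0, 0), (150, 0, 0), (165, 0, 0)]
slid [(0, 0, 0), (15, 0, 0), (30, 0, 0), (45, 0, 0), (60, 0, 0), (75, 0, 0), (90, 0, 0), (105, 0, 0), (120, 0, 0), (135, 0, 0), (150, 0, 0), (165, 0, 0)]
olid [(0, 0, 0), (15, 0, 0), (30, 0, 0), (45, 0, 0), (60, 0, 0), (75, 0, 0), (90, 0, 0), (105, 0, 0), (120, 0, 0), (135, 0, 0), (150, 0, 0), (165, 0, 0)]
lime ((622.243896484375, 278.61822509765625), (45.28667449951172, 41.779754638671875), 47.00932693481445) [43.76500839 49.75794935] [ -71.04161028 -161.04161028]
tcp [211.  507.9 238.8] closeang 67.4 t 0.9 q6 -0.22
  shift m [-0.469  -0.0551  0.1788]
  turn 1.177 expect q6 0.2
```

Red look-alike at (162,209), whitish garlic at (146,264): the whitish-pink one is meant. The lime on the worktop is at (206,209); another one at (195,23) is in the fruit basket. The crop confirms this. Lids: round (507,268), square (331,281), oblong (248,300), with the black disc (290,200) a distractor.

servo_tool([
  [-0.0469,-0.0055,0.0139,0,1],
  [-0.0469,-0.0055,0.0139,0,1],
  [-0.0469,-0.0055,0.0139,0,1],
  [-0.0469,-0.0055,0.0139,0,1],
  [-0.0469,-0.0055,0.0139,0,1],
  [-0.0469,-0.0055,0.0139,0,1],
  [-0.0469,-0.0055,0.0139,0,1],
  [-0.0469,-0.0055,0.0139,0,1],
  [-0.0469,-0.0055,0.0139,0,1],
  [-0.0469,-0.0055,0.0139,0,1],
  [0,0,0,-0.1815,1],
  [0,0,0,-0.1815,1],
  [0,0,0,-0.1815,1],
  [0,0,0,-0.1815,1],
  [0,0,0,0,1],
])

```text
time_s: 2.78
ee_pos: [623.0, 277.2, 99.6]
tool_rot: [-0.0, -0.165, 0.986, -0.0]
wrist_force: [0.1, 0.0, 0.3]
grip_width: 88.0
gripper_force: 0.0
```

```bash
python3 - <<'E'
from h import *
cm=cam('wrist'); im,d=env.grab_frame('wrist'); save('w1',im)
for r in env.cut_out('wrist','lime'):
    m=r['pixels']&(d>0); v,u=np.nonzero(m); p=cloud(cm,np.c_[u,v],d[m]); p=p[p[:,2]>12]
    b=cv2.minAreaRect(p[:,:2].astype(np.float32)); ew,ev=np.linalg.eigh(np.cov(p[:,:2].T))
    print(r['score'],r['at'],len(u),b,np.degrees(np.arctan2(ev[1],ev[0])),p[:,2].max())
go(623,277.5,6,109)
E
```

```text
0.86 [323.5, 260.1] 5157 ((621.4628295898438, 277.78717041015625), (44.39609909057617, 46.03977966308594), 51.57716751098633) [-90.15426387 179.84573613] 47.2002171086838
tcp [623.  277.2  99.7] closeang -251.2 t 2.875 q6 -1.65
  shift m [-0.0001  0.0003  0.0937]
  turn -0.003 expect q6 -1.66
```

servo_tool([
  [0,0,0.0312,0,1],
  [0,0,0.0312,0,1],
  [0,0,0.0312,0,1],
  [0,0,0,0,1],
  [0,0,0,0,-1],
  [0,0,0,0,-1],
  [0,0,0,0,-1],
  [0,0,0,0,-1],
  [0,0,0,0,-1],
  [0,0,0,0,-1],
  [0,0,-0.05,0,-1],
  [0,0,-0.05,0,-1],
  [0,0,-0.05,0,-1],
  [0,0,0,0,-1],
])

```text
time_s: 4.62
ee_pos: [624.4, 277.6, 160.5]
tool_rot: [0.004, -0.165, 0.986, 0.0]
wrist_force: [-0.4, 0.2, -1.4]
grip_width: 44.1
gripper_force: 29.2
```

```bash
python3 - <<'E'
from h import *
go(619.5,-277,160,120); print(env.sense()['grip_width'])
E
```

```text
tcp [624.4 277.6 160.5] closeang -251.0 t 4.625 q6 -1.66
  shift m [ 1.855e-01 -5.226e-01  5.000e-04]
  turn -0.191 expect q6 -2.69
44.10350819793963
```

servo_tool([
  [0.0185,-0.0523,0,0,-1],
  [0.0185,-0.0523,0,0,-1],
  [0.0185,-0.0523,0,0,-1],
  [0.0185,-0.0523,0,0,-1],
  [0.0185,-0.0523,0,0,-1],
  [0.0185,-0.0523,0,0,-1],
  [0.0185,-0.0523,0,0,-1],
  [0.0185,-0.0523,0,0,-1],
  [0.0185,-0.0523,0,0,-1],
  [0.0185,-0.0523,0,0,-1],
  [0,0,0,-0.0955,-1],
  [0,0,0,-0.0955,-1],
  [0,0,0,0,-1],
])

```text
time_s: 6.25
ee_pos: [618.3, -277.5, 154.6]
tool_rot: [-0.001, -0.258, 0.966, 0.001]
wrist_force: [0.0, -0.1, -0.9]
grip_width: 43.9
gripper_force: 29.2
```

```bash
python3 - <<'E'
from h import *
go(619.5,-277,19,120)
E
```

```text
tcp [ 618.3 -277.5  154.6] closeang -240.1 t 6.25 q6 -2.69
  shift m [-0.0013 -0.0002  0.1356]
  turn -0.001 expect q6 -2.69
```

servo_tool([
  [0,0,0.045,0,-1],
  [0,0,0.045,0,-1],
  [0,0,0.045,0,-1],
  [0,0,0,0,-1],
  [0,0,0,0,0.36],
  [0,0,0,0,0.36],
  [0,0,0,0,0.36],
  [0,0,-0.05,0,0.36],
  [0,0,-0.05,0,0.36],
  [0,0,-0.05,0,0.36],
  [0,0,0,0,1],
])

```text
time_s: 7.62
ee_pos: [620.0, -278.4, 176.5]
tool_rot: [0.003, -0.259, 0.966, -0.004]
wrist_force: [0.3, 0.5, -0.4]
grip_width: 67.9
gripper_force: 0.0
```

```bash
python3 - <<'E'
from h import *
for c in (60,90): go(487.8,408,100,c)
E
```

```text
tcp [ 620.  -278.4  176.5] closeang -240.0 t 7.625 q6 -2.69
  shift m [-0.2285  0.6606  0.0765]
  turn 1.047 expect q6 -0.52
tcp [ 620.  -278.4  176.5] closeang -240.0 t 7.625 q6 -2.69
  shift m [-0.2285  0.6606  0.0765]
  turn 0.523 expect q6 -1.05
```

servo_tool([
  [-0.0176,0.0508,0.0059,0,1],
  [-0.0176,0.0508,0.0059,0,1],
  [-0.0176,0.0508,0.0059,0,1],
  [-0.0176,0.0508,0.0059,0,1],
  [-0.0176,0.0508,0.0059,0,1],
  [-0.0176,0.0508,0.0059,0,1],
  [-0.0176,0.0508,0.0059,0,1],
  [-0.0176,0.0508,0.0059,0,1],
  [-0.0176,0.0508,0.0059,0,1],
  [-0.0176,0.0508,0.0059,0,1],
  [-0.0176,0.0508,0.0059,0,1],
  [-0.0176,0.0508,0.0059,0,1],
  [-0.0176,0.0508,0.0059,0,1],
  [0,0,0,0.1795,1],
  [0,0,0,0.1795,1],
  [0,0,0,0.1795,1],
  [0,0,0,0.1795,1],
  [0,0,0,0.1795,1],
  [0,0,0,0.1795,1],
  [0,0,0,0.1795,1],
])

```text
time_s: 10.12
ee_pos: [486.5, 408.5, 93.6]
tool_rot: [-0.0, 0.361, 0.932, -0.001]
wrist_force: [-0.7, 0.4, 0.6]
grip_width: 88.2
gripper_force: 0.0
```

```bash
python3 - <<'E'
from h import *
cm=cam('wrist'); im,d=env.grab_frame('wrist')
for r in env.cut_out('wrist','garlic'):
    m=r['pixels']&(d>0); v,u=np.nonzero(m); p=cloud(cm,np.c_[u,v],d[m]); p=p[p[:,2]>12]
    b=cv2.minAreaRect(p[:,:2].astype(np.float32))
    print(r['score'],r['at'],len(u),b,p[:,2].max(),im[r['pixels']].mean(0))
go(487.8,408,9,48)
cm=cam('top'); im,d=env.grab_frame('top'); save('top1',im[170:270,330:490].repeat(4,0).repeat(4,1))
E
```

```text
0.61 [431.1, 437.1] 4009 ((564.8125, 416.461181640625), (57.384429931640625, 158.12631225585938), 56.78722381591797) 175.93328343824652 [189.7880597   54.30024876  42.55547264]
0.55 [321.9, 254.3] 7535 ((486.77398681640625, 411.8267822265625), (55.47742462158203, 54.80353927612305), 29.151559829711914) 60.520617072887376 [125.77917272 103.3007797   84.98255583]
tcp [486.5 408.5  93.7] closeang 47.9 t 10.225 q6 -0.32
  shift m [-0.0013  0.0004  0.0847]
  turn -0.002 expect q6 -0.33
```

View pics/top1.png

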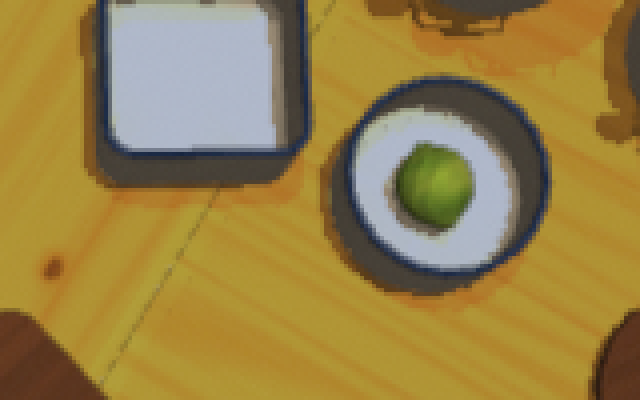

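The lime lies in the round box (crop 435,185). Now I'll grasp the garlic.

servo_tool([
  [0,0.001,0.0282,0,1],
  [0,0.001,0.0282,0,1],
  [0,0,0.0282,0,1],
  [0,0,0,0,1],
  [0,0,0,0,-1],
  [0,0,0,0,-1],
  [0,0,0,0,-1],
  [0,0,0,0,-1],
  [0,0,0,0,-1],
  [0,0,-0.05,0,-1],
  [0,0,-0.05,0,-1],
  [0,0,-0.05,0,-1],
  [0,0,0,0,-1],
])

```text
time_s: 11.9
ee_pos: [489.4, 411.0, 163.8]
tool_rot: [0.002, 0.358, 0.934, 0.003]
wrist_force: [0.5, -0.9, -1.0]
grip_width: 56.2
gripper_force: 30.0
```

```bash
python3 - <<'E'
from h import *
go(682.8,-133.5,160,48)
E
```

```text
tcp [489.4 411.  163.8] closeang 48.0 t 11.9 q6 -0.32
  shift m [-0.5081 -0.2752  0.0038]
  turn -0.0 expect q6 -1.22
```

servo_tool([
  [-0.0462,-0.025,0,0,-1],
  [-0.0462,-0.025,0,0,-1],
  [-0.0462,-0.025,0,0,-1],
  [-0.0462,-0.025,0,0,-1],
  [-0.0462,-0.025,0,0,-1],
  [-0.0462,-0.025,0,0,-1],
  [-0.0462,-0.025,0,0,-1],
  [-0.0462,-0.025,0,0,-1],
  [-0.0462,-0.025,0,0,-1],
  [-0.0462,-0.025,0,0,-1],
  [-0.0462,-0.025,0,0,-1],
  [0,0,0,0,-1],
])

```text
time_s: 13.4
ee_pos: [681.6, -137.7, 157.2]
tool_rot: [-0.001, 0.36, 0.933, -0.0]
wrist_force: [0.7, 0.2, -0.9]
grip_width: 56.1
gripper_force: 30.0
```

```bash
python3 - <<'E'
from h import *
go(682.8,-133.5,23,48)
E
```

```text
tcp [ 681.6 -137.7  157.2] closeang 47.7 t 13.4 q6 -1.2
  shift m [0.002  0.0039 0.1342]
  turn -0.004 expect q6 -1.2
```

```bash
python3 - <<'E'
from h import *
P=np.load('P.npy'); c=np.array((682.8,-133.5))
for ang in (48,138,3):
    a=np.radians(ang); d=P[:,:2]-c; l=d@[np.cos(a),np.sin(a)]; w=d@[-np.sin(a),np.cos(a)]
    m=(abs(l)<105)&(abs(w)<48)&(P[:,2]>79)&(P[:,2]<400); print(ang,m.sum(),P[m][:6].round())
E
```

```text
48 14 [[ 738. -142.   79.]
 [ 731.  -77.   80.]
 [ 720.  -72.   81.]
 [ 715.  -74.   82.]
 [ 701.  -75.   80.]
 [ 696. -191.   79.]]
138 10 [[ 738. -142.   79.]
 [ 708. -191.   80.]
 [ 705. -190.   81.]
 [ 698. -190.   81.]
 [ 696. -191.   79.]
 [ 693. -191.   80.]]
3 7 [[ 738. -142.   79.]
 [ 625. -158.   81.]
 [ 626. -174.   79.]
 [ 622. -108.   79.]
 [ 622. -119.   81.]
 [ 623. -135.   80.]]
```

Only its own rim shows up, so the way down is clear.

servo_tool([
  [0.002,0.0039,0.044,0,-1],
  [0,0,0.044,0,-1],
  [0,0,0.044,0,-1],
  [0,0,0,0,-1],
  [0,0,0,0,0.6],
  [0,0,0,0,0.6],
  [0,0,0,0,0.6],
  [0,0,-0.05,0,0.6],
  [0,0,-0.05,0,0.6],
  [0,0,-0.05,0,0.6],
  [0,0,0,0,1],
])

```text
time_s: 14.78
ee_pos: [684.2, -130.4, 183.3]
tool_rot: [0.005, 0.358, 0.934, 0.0]
wrist_force: [0.5, -0.0, 0.1]
grip_width: 78.6
gripper_force: 0.0
```

```bash
python3 - <<'E'
from h import *
go(502,-439,100,105)
go(502,-439,100,48)
cm=cam('wrist'); im,d=env.grab_frame('wrist'); save('w2',im)
E
```

```text
tcp [ 684.2 -130.4  183.3] closeang 48.0 t 14.775 q6 -1.2
  shift m [-0.0711 -0.3513  0.0833]
  turn -0.995 expect q6 -2.72
tcp [ 684.2 -130.4  183.3] closeang 48.0 t 14.775 q6 -1.2
  shift m [-0.0711 -0.3513  0.0833]
  turn -0.0 expect q6 -1.73
```

View pics/w2.png

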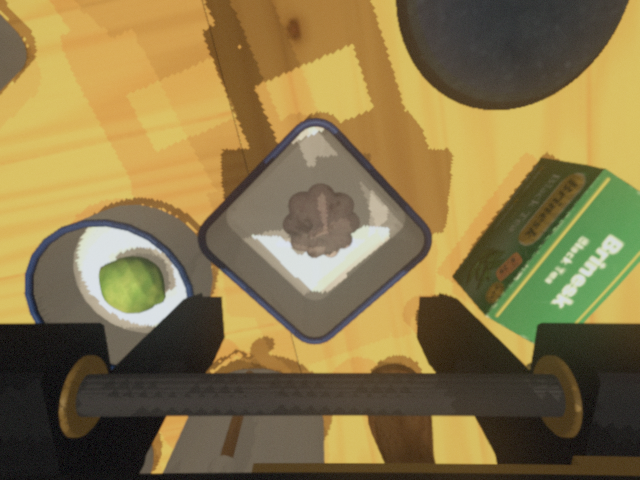

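Both the garlic (320,220) and the lime (133,285) are in their boxes. Next, the round lid.

servo_tool([
  [-0.0102,-0.0502,0.0119,0,1],
  [-0.0102,-0.0502,0.0119,0,1],
  [-0.0102,-0.0502,0.0119,0,1],
  [-0.0102,-0.0502,0.0119,0,1],
  [-0.0102,-0.0502,0.0119,0,1],
  [-0.0102,-0.0502,0.0119,0,1],
  [-0.0102,-0.0502,0.0119,0,1],
  [0,0,0,0,1],
])

```text
time_s: 15.82
ee_pos: [497.9, -440.9, 91.8]
tool_rot: [-0.002, 0.361, 0.933, 0.001]
wrist_force: [0.9, 1.1, 0.0]
grip_width: 88.2
gripper_force: 0.0
```

```bash
cat >> h.py <<'E'
def rect(p,c,r,z0,z1):
    m=(np.hypot(p[:,0]-c[0],p[:,1]-c[1])<r)&(p[:,2]>z0)&(p[:,2]<z1); q=p[m][:,:2].astype(np.float32)
    if len(q)<30: print(c,'few',len(q)); return
    b=cv2.minAreaRect(q); print(c,len(q),'rect',np.round(b[0],1),np.round(b[1],1),round(b[2],1))
def full(n):
    cm=cam(n); im,d=env.grab_frame(n); v,u=np.nonzero(d>0); return im,cloud(cm,np.c_[u,v],d[v,u])
E
python3 - <<'E'
from h import *
im,p=full('wrist'); rect(p,(502,-439),40,36,52)
im,p=full('top'); rect(p,(619,-277),80,54,70); rect(p,(683,-133),95,68,84); rect(p,(381,-243),95,68,84); rect(p,(502,-439),40,36,52)
go(502,-439,20,48)
E
```

```text
(502, -439) 2446 rect [ 500.4 -439. ] [29.1 29.3] 46.4
(619, -277) 343 rect [ 621.4 -278.4] [119.9 118.1] 56.7
(683, -133) 431 rect [ 682.7 -134. ] [122.2 121.9] 3.7
(381, -243) few 28
(502, -439) few 0
tcp [ 500.3 -438.4   93.4] closeang 47.9 t 15.925 q6 -1.73
  shift m [-0.0017  0.0006  0.0734]
  turn -0.001 expect q6 -1.73
```

servo_tool([
  [0,0,0.024,0,1],
  [0,0,0.024,0,1],
  [0,0,0.024,0,1],
  [0,0,0,0,1],
  [0,0,0,0,1],
])

```text
time_s: 16.55
ee_pos: [501.6, -438.4, 23.6]
tool_rot: [0.001, 0.358, 0.934, -0.0]
wrist_force: [0.1, 0.2, 1.1]
grip_width: 88.1
gripper_force: 0.0
```

```bash
python3 - <<'E'
from h import *
go(500.8,-439,21,48)
E
```

```text
tcp [ 501.6 -438.4   23.6] closeang 48.0 t 16.55 q6 -1.73
  shift m [ 0.0002 -0.0009  0.0026]
  turn 0.001 expect q6 -1.73
```

servo_tool([
  [0,-0.001,0.003,0,1],
  [0,0,0,0,-1],
  [0,0,0,0,-1],
  [0,0,0,0,-1],
  [0,0,0,0,-1],
  [0,0,0,0,-1],
  [0,0,0,0,-1],
  [0,0,-0.04,0,-1],
  [0,0,-0.05,0,-1],
  [0,0,-0.05,0,-1],
  [0,0,0,0,-1],
])

```text
time_s: 17.92
ee_pos: [501.0, -440.6, 163.8]
tool_rot: [0.003, 0.358, 0.934, -0.002]
wrist_force: [0.0, -1.3, -1.7]
grip_width: 28.2
gripper_force: 30.0
```

```bash
python3 - <<'E'
from h import *
go(620.3,-277.5,160,48)
im,p=full('wrist'); save('w3',im)
E
```

```text
tcp [ 501.  -440.6  163.8] closeang 48.0 t 17.925 q6 -1.74
  shift m [0.0205 0.201  0.0038]
  turn -0.0 expect q6 -1.44
```

View pics/w3.png

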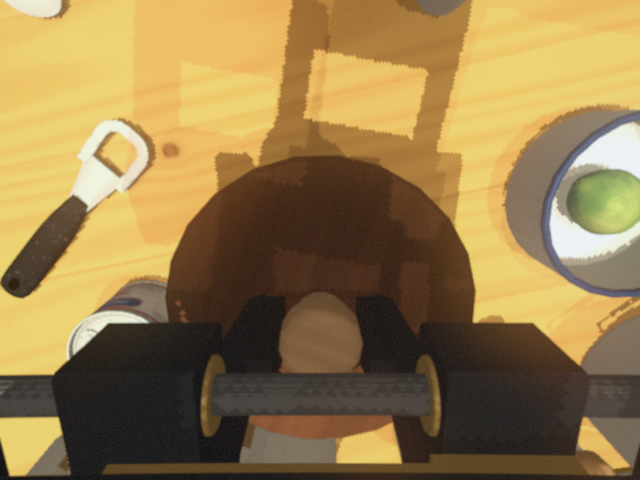

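The lid is held by its knob (320,330). Move above the box, then check its level and centre.

servo_tool([
  [0.0041,0.0402,0,0,-1],
  [0.0041,0.0402,0,0,-1],
  [0.0041,0.0402,0,0,-1],
  [0.0041,0.0402,0,0,-1],
  [0.0041,0.0402,0,0,-1],
  [0,0,0,0,-1],
  [0,0,0,0,-1],
  [0,0,0,0,-1],
])

```text
time_s: 18.98
ee_pos: [618.7, -277.5, 158.9]
tool_rot: [-0.001, 0.359, 0.933, 0.0]
wrist_force: [-0.8, -0.0, -2.0]
grip_width: 28.0
gripper_force: 30.0
```

```bash
cat >> h.py <<'E'
def lid(names=('wrist','top','side'),target='round_lid'):
    s=env.sense(); tcp=np.array(s['ee_pos'])
    for n in names:
        cm=cam(n); im,d=env.grab_frame(n); v,u=np.nonzero(d>0); p=cloud(cm,np.c_[u,v],d[v,u]); c=im[v,u].astype(float)
        m=(np.hypot(p[:,0]-tcp[0],p[:,1]-tcp[1])<115)&(abs(p[:,2]-(tcp[2]-4))<22)&(c[:,0]>c[:,2]*1.5)&(c.sum(1)<330)&(c[:,0]<150)
        q=p[m]
        if len(q)<100: print(n,'few',len(q)); continue
        k=np.ones(len(q),bool)
        for _ in range(6):
            X=np.c_[q[:,:2]-tcp[:2],np.ones(len(q))]; w=np.linalg.lstsq(X[k],q[k,2],rcond=None)[0]; r=q[:,2]-X@w; k=abs(r)<3
        b=cv2.minAreaRect(q[k][:,:2].astype(np.float32))
        print(n,k.sum(),'slope xy deg',np.degrees(w[:2]).round(1),'z under tcp rel',(w[2]-tcp[2]).round(1),'rect',np.round(b[0],1),np.round(b[1],1),round(b[2],1))
E
python3 - <<'E'
from h import *
go(620.3,-277.5,160,48)
lid()
E
```

```text
tcp [ 618.7 -277.5  158.9] closeang 47.9 t 18.975 q6 -1.43
  shift m [-0.0012  0.0011 -0.0011]
  turn -0.002 expect q6 -1.43
wrist 40687 slope xy deg [-0.1  0.1] z under tcp rel -2.3 rect [ 614.9 -278.9] [118.9 127.4] 15.8
top few 56
side 431 slope xy deg [ 0. -0.] z under tcp rel -3.0 rect [ 618.7 -275.2] [123.7 125. ] 88.8
```

servo_tool([
  [-0.0012,0.0011,0.03,0,-1],
  [0,0,0.03,0,-1],
  [0,0,0.012,0,-1],
  [0,0,0.005,0,-1],
  [0,0,0.004,0,-1],
  [0,0,0,0,-1],
  [0,0,0,0,-1],
])

```text
time_s: 20.0
ee_pos: [621.2, -276.6, 79.2]
tool_rot: [0.001, 0.358, 0.934, -0.0]
wrist_force: [0.2, 0.2, -0.8]
grip_width: 28.0
gripper_force: 30.0
```

```bash
python3 - <<'E'
from h import *
go(620.3,-277.5,74,48); lid(('wrist',))
E
```

```text
tcp [ 621.2 -276.6   79.2] closeang 48.0 t 20.0 q6 -1.43
  shift m [ 0.0001 -0.0013  0.0052]
  turn -0.0 expect q6 -1.43
wrist 40949 slope xy deg [-0. -0.] z under tcp rel -2.3 rect [ 617.1 -277.2] [119.8 125.5] 16.0
```

servo_tool([
  [0,-0.001,0.003,0,-1],
  [0,0,0.003,0,-1],
  [0,0,0,0,-1],
  [0,0,0,0,-1],
])

```text
time_s: 20.55
ee_pos: [620.3, -277.4, 73.5]
tool_rot: [0.0, 0.359, 0.934, -0.0]
wrist_force: [-3.1, 0.7, 5.8]
grip_width: 28.5
gripper_force: 30.0
```

```bash
python3 - <<'E'
from h import *
go(620.3,-277.5,74,48); lid(('wrist','side'))
E
```

```text
tcp [ 620.3 -277.4   73.5] closeang 48.0 t 20.55 q6 -1.43
  shift m [-0.0001 -0.0001 -0.0005]
  turn -0.0 expect q6 -1.43
wrist 41022 slope xy deg [ 0.1 -0.1] z under tcp rel -2.3 rect [ 616.  -277.9] [119.5 125.6] 15.2
side 395 slope xy deg [ 0.1 -0.3] z under tcp rel -3.8 rect [ 618.9 -275.5] [122.  124.4] 4.5
```

servo_tool([
  [0,0,0,0,1],
  [0,0,0,0,1],
  [0,0,0,0,1],
  [0,0,0,0,1],
  [0,0,-0.03,0,1],
  [0,0,-0.05,0,1],
  [0,0,-0.05,0,1],
  [0,0,0,0,1],
])

```text
time_s: 21.65
ee_pos: [621.5, -277.9, 207.1]
tool_rot: [0.004, 0.358, 0.934, -0.001]
wrist_force: [0.2, -0.7, 0.3]
grip_width: 87.9
gripper_force: 0.0
```

```bash
python3 - <<'E'
from h import *
go(459.8,-25.1,110,133.9)
E
```

```text
tcp [ 621.5 -277.9  207.1] closeang 48.0 t 21.65 q6 -1.43
  shift m [0.2893 0.0797 0.0971]
  turn -1.499 expect q6 -2.57
```

servo_tool([
  [0.0413,0.0114,0.0139,0,1],
  [0.0413,0.0114,0.0139,0,1],
  [0.0413,0.0114,0.0139,0,1],
  [0.0413,0.0114,0.0139,0,1],
  [0.0413,0.0114,0.0139,0,1],
  [0.0413,0.0114,0.0139,0,1],
  [0.0413,0.0114,0.0139,0,1],
  [0,0,0,0.1825,1],
  [0,0,0,0.1825,1],
  [0,0,0,0.1825,1],
  [0,0,0,0.1825,1],
  [0,0,0,0.1825,1],
  [0,0,0,0.1825,1],
  [0,0,0,0.1825,1],
  [0,0,0,0.1825,1],
  [0,0,0,0.1825,1],
  [0,0,0,0,1],
])

```text
time_s: 23.78
ee_pos: [458.4, -24.3, 104.5]
tool_rot: [-0.0, 0.927, 0.374, -0.001]
wrist_force: [0.2, 0.1, -0.4]
grip_width: 88.0
gripper_force: 0.0
```

```bash
python3 - <<'E'
from h import *
go(459.8,-25.1,20,133.9)
im,p=full('wrist'); rect(p,(460,-25),45,36,52); rect(p,(460,-25),95,10,22)
im,p=full('top'); save('top2',im[170:330,330:530].repeat(3,0).repeat(3,1)); rect(p,(620,-277),80,66,76); rect(p,(620,-277),30,90,110); rect(p,(683,-133),95,68,84); rect(p,(381,-243),95,68,84)
m=(np.hypot(p[:,0]-620,p[:,1]+277)<58)&(np.hypot(p[:,0]-620,p[:,1]+277)>25); print(np.percentile(p[m][:,2],[5,50,95]))
E
```

```text
tcp [458.4 -24.3 104.5] closeang -46.0 t 23.775 q6 0.49
  shift m [0.0004 0.0016 0.0845]
  turn 0.001 expect q6 0.49
(460, -25) 3222 rect [458.9 -24.2] [59.4 18. ] 44.4
(460, -25) 37098 rect [458.3 -24.5] [128.3 128.7] 43.8
(620, -277) 2088 rect [ 621.7 -278. ] [125.4 127.4] 72.5
(620, -277) 139 rect [ 621.1 -277.3] [28.3 27.7] 67.8
(683, -133) 427 rect [ 683.6 -147.2] [121.  148.3] 2.2
(381, -243) 483 rect [ 381.4 -243.9] [ 94.  148.9] 86.8
[ 67.82381843 705.66694608 809.65189971]
```

View pics/top2.png

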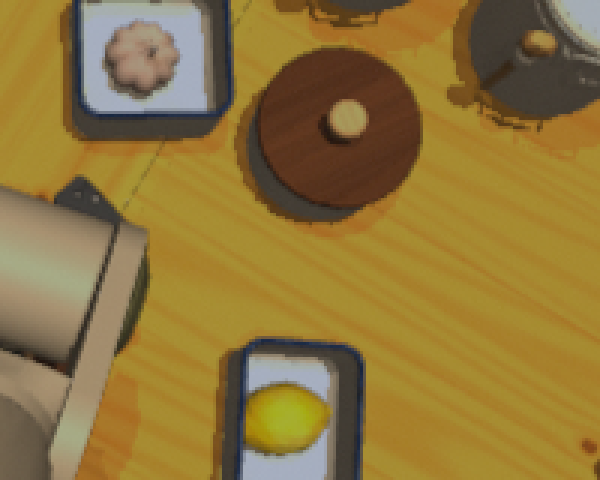

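The round lid (340,125) sits on its box and the garlic (143,57) is in the square box. Now the square lid.

servo_tool([
  [0,0,0.028,0,1],
  [0,0,0.028,0,1],
  [0,0,0.024,0,1],
  [0,0,0,0,1],
  [0,0,0,0,-1],
  [0,0,0,0,-1],
  [0,0,0,0,-1],
  [0,0,0,0,-1],
  [0,0,0,0,-1],
  [0,0,0,0,-1],
  [0,0,0,0,-1],
  [0,0,-0.04,0,-1],
  [0,0,-0.05,0,-1],
  [0,0,-0.05,0,-1],
  [0,0,0,0,-1],
])

```text
time_s: 25.75
ee_pos: [460.2, -24.8, 168.1]
tool_rot: [0.002, 0.928, 0.374, 0.003]
wrist_force: [-0.1, 0.7, -2.9]
grip_width: 17.3
gripper_force: 30.0
```

```bash
python3 - <<'E'
from h import *
go(683,-133.5,165,93.1)
E
```

```text
tcp [460.2 -24.8 168.1] closeang -46.1 t 25.75 q6 0.49
  shift m [0.0852 0.2328 0.0031]
  turn 0.712 expect q6 1.07
```

servo_tool([
  [0.017,0.0466,0,0,-1],
  [0.017,0.0466,0,0,-1],
  [0.017,0.0466,0,0,-1],
  [0.017,0.0466,0,0,-1],
  [0.017,0.0466,0,0,-1],
  [0,0,0,0.178,-1],
  [0,0,0,0.178,-1],
  [0,0,0,0.178,-1],
  [0,0,0,0.178,-1],
  [0,0,0,0,-1],
  [0,0,0,0,-1],
])

```text
time_s: 27.12
ee_pos: [681.5, -133.4, 164.1]
tool_rot: [-0.0, 1.0, 0.029, -0.001]
wrist_force: [0.4, -0.1, -1.5]
grip_width: 17.4
gripper_force: 30.0
```

```bash
python3 - <<'E'
from h import *
go(683,-133.5,92,93.1); lid(('wrist','side'))
E
```

```text
tcp [ 681.5 -133.4  164.1] closeang -86.7 t 27.125 q6 1.15
  shift m [0.0015 0.0002 0.0721]
  turn 0.003 expect q6 1.15
wrist 36501 slope xy deg [-0.2 -0.5] z under tcp rel -13.7 rect [ 682.3 -133.7] [127.1 128.6] 3.0
side 674 slope xy deg [ 0.1 -0.6] z under tcp rel -15.1 rect [ 679.6 -131.1] [130.7 129.9] 5.4
```

servo_tool([
  [0.0013,0,0.02,0,-1],
  [0,0,0.02,0,-1],
  [0,0,0.012,0,-1],
  [0,0,0.006,0,-1],
  [0,0,0,0,-1],
  [0,0,0,0,-1],
])

```text
time_s: 27.98
ee_pos: [683.3, -133.5, 108.0]
tool_rot: [0.0, 1.0, 0.027, 0.001]
wrist_force: [0.3, -0.0, -1.2]
grip_width: 17.4
gripper_force: 30.0
```

```bash
python3 - <<'E'
from h import *
go(683,-133.5,99,93.1); lid(('wrist',))
E
```

```text
tcp [ 683.3 -133.5  108. ] closeang -86.9 t 27.975 q6 1.15
  shift m [-0.0003 -0.0001  0.009 ]
  turn -0.0 expect q6 1.15
wrist 35123 slope xy deg [ 0.  -0.6] z under tcp rel -13.7 rect [ 684.1 -133.8] [126.9 128.5] 2.8
```

servo_tool([
  [0,0,0.004,0,-1],
  [0,0,0.003,0,-1],
  [0,0,0.003,0,-1],
  [0,0,0,0,-1],
  [0,0,0,0,-1],
])

```text
time_s: 28.65
ee_pos: [683.0, -133.5, 99.3]
tool_rot: [0.0, 1.0, 0.027, 0.001]
wrist_force: [-4.6, 1.0, 10.9]
grip_width: 17.2
gripper_force: 30.0
```

```bash
python3 - <<'E'
from h import *
go(683,-133.5,99,93.1); lid(('wrist','side'))
E
```

```text
tcp [ 683.  -133.5   99.3] closeang -86.9 t 28.65 q6 1.15
  shift m [-0.     -0.      0.0003]
  turn -0.0 expect q6 1.15
wrist 34942 slope xy deg [-0.2 -0. ] z under tcp rel -13.6 rect [ 683.6 -133.7] [127.  128.4] 3.2
side 625 slope xy deg [ 0.3 -0.4] z under tcp rel -15.5 rect [ 681.1 -131.9] [127.3 131.3] 4.2
```

servo_tool([
  [0,0,0,0,1],
  [0,0,0,0,1],
  [0,0,0,0,1],
  [0,0,0,0,1],
  [0,0,-0.03,0,1],
  [0,0,-0.05,0,1],
  [0,0,-0.03,0,1],
  [0,0,0,0,1],
])

```text
time_s: 29.75
ee_pos: [683.7, -133.6, 209.7]
tool_rot: [0.001, 1.0, 0.027, 0.002]
wrist_force: [-0.4, 0.3, -0.3]
grip_width: 88.0
gripper_force: 0.0
```

```bash
python3 - <<'E'
from h import *
go(411.5,168.5,110,107.3)
E
```

```text
tcp [ 683.7 -133.6  209.7] closeang -86.9 t 29.75 q6 1.15
  shift m [-0.2556 -0.3164  0.0997]
  turn -0.248 expect q6 1.49
```

servo_tool([
  [-0.032,-0.0396,0.0125,0,1],
  [-0.032,-0.0396,0.0125,0,1],
  [-0.032,-0.0396,0.0125,0,1],
  [-0.032,-0.0396,0.0125,0,1],
  [-0.032,-0.0396,0.0125,0,1],
  [-0.032,-0.0396,0.0125,0,1],
  [-0.032,-0.0396,0.0125,0,1],
  [-0.032,-0.0396,0.0125,0,1],
  [0,0,0,-0.124,1],
  [0,0,0,-0.124,1],
  [0,0,0,0,1],
  [0,0,0,0,1],
])

```text
time_s: 31.25
ee_pos: [410.0, 169.0, 106.7]
tool_rot: [-0.0, 0.989, 0.149, -0.001]
wrist_force: [0.6, 0.2, 0.1]
grip_width: 87.9
gripper_force: 0.0
```

```bash
python3 - <<'E'
from h import *
go(411.5,168.5,20,107.3)
im,p=full('wrist'); rect(p,(411.5,168.5),45,36,52); rect(p,(411.5,168.5),95,10,22)
E
```

```text
tcp [410.  169.  106.7] closeang -72.9 t 31.25 q6 1.39
  shift m [0.0013 0.0009 0.0867]
  turn -0.003 expect q6 1.39
(411.5, 168.5) 3157 rect [410.5 169.1] [60.3 17.8] 17.5
(411.5, 168.5) 34677 rect [409.9 168.9] [156.2 100.4] 17.2
```

servo_tool([
  [0,0,0.03,0,1],
  [0,0,0.03,0,1],
  [0,0,0.024,0,1],
  [0,0,0,0,1],
  [0,0,0,0,1],
  [0,0,0,0,1],
])

```text
time_s: 32.05
ee_pos: [410.8, 169.2, 24.1]
tool_rot: [0.0, 0.989, 0.15, 0.001]
wrist_force: [0.3, -0.7, 0.3]
grip_width: 88.3
gripper_force: 0.0
```

servo_tool([
  [0,0,0.004,0,1],
  [0,0,0,0,-1],
  [0,0,0,0,-1],
  [0,0,0,0,-1],
  [0,0,0,0,-1],
  [0,0,0,0,-1],
  [0,0,0,0,-1],
  [0,0,0,0,-1],
  [0,0,-0.03,0,-1],
  [0,0,-0.05,0,-1],
  [0,0,-0.06,0,-1],
  [0,0,0,0,-1],
])

```text
time_s: 33.55
ee_pos: [411.9, 169.4, 162.6]
tool_rot: [0.0, 0.989, 0.15, 0.004]
wrist_force: [-0.3, -0.5, -2.6]
grip_width: 17.4
gripper_force: 30.0
```

```bash
python3 - <<'E'
from h import *
go(381.3,-243.9,165,87)
E
```

```text
tcp [411.9 169.4 162.6] closeang -72.7 t 33.55 q6 1.39
  shift m [-0.1521  0.3855 -0.0024]
  turn 0.354 expect q6 0.79
```

servo_tool([
  [-0.0152,0.0386,0,0,-1],
  [-0.0152,0.0386,0,0,-1],
  [-0.0152,0.0386,0,0,-1],
  [-0.0152,0.0386,0,0,-1],
  [-0.0152,0.0386,0,0,-1],
  [-0.0152,0.0386,0,0,-1],
  [-0.0152,0.0386,0,0,-1],
  [-0.0152,0.0386,0,0,-1],
  [-0.0152,0.0386,0,0,-1],
  [-0.0152,0.0386,0,0,-1],
  [0,0,0,0.177,-1],
  [0,0,0,0.177,-1],
  [0,0,0,0,-1],
  [0,0,0,0,-1],
])

```text
time_s: 35.3
ee_pos: [379.8, -244.3, 158.6]
tool_rot: [-0.0, 1.0, -0.024, -0.0]
wrist_force: [0.2, -1.2, -1.8]
grip_width: 17.7
gripper_force: 30.0
```

```bash
python3 - <<'E'
from h import *
go(381.3,-243.9,92,87); lid(('wrist','side'))
im,p=full('top'); save('top3',im[170:370,330:530].repeat(3,0).repeat(3,1)); rect(p,(381,-243),95,70,84)
E
```

```text
tcp [ 379.8 -244.3  158.6] closeang -92.8 t 35.3 q6 0.78
  shift m [ 0.0015 -0.0005  0.0666]
  turn 0.004 expect q6 0.79
wrist 44813 slope xy deg [0.1 0. ] z under tcp rel -6.5 rect [ 380.9 -244.3] [100.4 154.5] 87.1
side 623 slope xy deg [ 0.1 -0.5] z under tcp rel -7.3 rect [ 379.7 -240.8] [102.1 154.1] 89.7
(381, -243) few 22
```

View pics/top3.png

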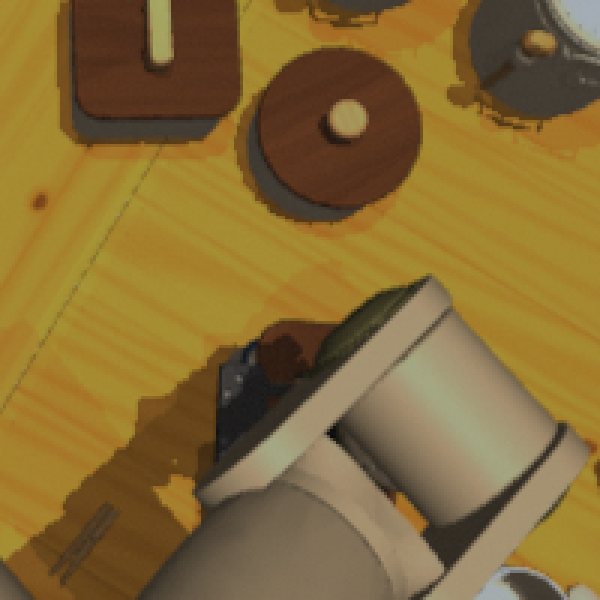

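The round and square lids sit well, and the oblong lid is level and aligned over its box.

servo_tool([
  [0.0008,-0.0003,0.022,0,-1],
  [0,0,0.022,0,-1],
  [0,0,0.01,0,-1],
  [0,0,0.005,0,-1],
  [0,0,0,0,-1],
  [0,0,0,0,-1],
])

```text
time_s: 36.2
ee_pos: [381.0, -244.6, 100.8]
tool_rot: [0.0, 1.0, -0.026, 0.0]
wrist_force: [0.5, 0.2, -0.7]
grip_width: 17.3
gripper_force: 30.0
```

```bash
python3 - <<'E'
from h import *
go(381.3,-243.9,91.5,87); lid(('wrist',))
E
```

```text
tcp [ 381.  -244.6  100.8] closeang -93.0 t 36.2 q6 0.79
  shift m [ 0.0003 -0.0007  0.0093]
  turn 0.0 expect q6 0.79
wrist 44857 slope xy deg [ 0.2 -0.1] z under tcp rel -6.5 rect [ 382.1 -244.6] [100.3 154.5] 87.0
```

servo_tool([
  [0,-0.0005,0.004,0,-1],
  [0,0,0.003,0,-1],
  [0,0,0.003,0,-1],
  [0,0,0,0,-1],
  [0,0,0,0,-1],
])

```text
time_s: 36.88
ee_pos: [380.9, -243.8, 91.5]
tool_rot: [0.0, 1.0, -0.026, 0.0]
wrist_force: [-4.3, 4.4, 18.5]
grip_width: 17.3
gripper_force: 29.8
```

```bash
python3 - <<'E'
from h import *
go(381.3,-243.9,91.5,87); lid(('wrist',))
E
```

```text
tcp [ 380.9 -243.8   91.5] closeang -93.0 t 36.875 q6 0.79
  shift m [0.0005 0.     0.    ]
  turn 0.0 expect q6 0.79
wrist 44923 slope xy deg [-0.1 -0. ] z under tcp rel -6.3 rect [ 381.9 -244. ] [100.6 154.7] 86.9
```

Board top is at 85.2, so it is seated. Release, retreat toward +y and inspect.

servo_tool([
  [0,0,0,0,1],
  [0,0,0,0,1],
  [0,0,0,0,1],
  [0,0,0,0,1],
  [0,0,-0.03,0,1],
  [0,0,-0.05,0,1],
  [0,0,-0.05,0,1],
  [0,-0.05,0,0,1],
  [0,-0.05,0,0,1],
  [0,-0.05,0,0,1],
  [0,-0.05,0,0,1],
  [0,-0.05,0,0,1],
  [0,-0.05,0,0,1],
  [0,0,0,0,1],
  [0,0,0,0,1],
])

```text
time_s: 38.8
ee_pos: [396.5, 55.5, 220.2]
tool_rot: [0.0, 1.0, -0.026, -0.0]
wrist_force: [0.6, -0.8, -0.4]
grip_width: 88.0
gripper_force: 0.0
```

```bash
python3 - <<'E'
from h import *
go(400,50,200)
im,p=full('top'); save('top4',im[150:370,330:530].repeat(2,0).repeat(2,1))
for nm,c,h in [('round',(620.3,-277.5),71),('square',(683,-133.6),85),('oblong',(381.3,-244),85)]:
    print(nm); rect(p,c,95,h-6,h+5); rect(p,c,40,h+20,h+34)
    d=p[:,:2]-c; m=(abs(d)<45).all(1)&(abs(p[:,2]-h)<6); X=np.c_[d[m],np.ones(m.sum())]; w=np.linalg.lstsq(X,p[m][:,2],rcond=None)[0]; print('slope deg',np.degrees(w[:2]).round(2),'z',w[2].round(1),'want',h)
E
```

```text
tcp [396.5  55.5 220.2] closeang -93.0 t 38.8 q6 1.46
  shift m [0.0038 0.0053 0.0202]
round
(620.3, -277.5) 2142 rect [ 621.6 -277.6] [126.1 127.3] 60.7
(620.3, -277.5) 137 rect [ 621.  -277.7] [27.7 29.7] 66.4
slope deg [0.16 0.07] z 70.3 want 71
square
(683, -133.6) 2640 rect [ 684.6 -134. ] [129.9 128.4] 2.5
(683, -133.6) 200 rect [ 683.6 -133.8] [58.7 18.8] 1.0
slope deg [-0.12  0.02] z 84.6 want 85
oblong
(381.3, -244) 2860 rect [ 383.  -244.3] [100.8 156. ] 86.5
(381.3, -244) 230 rect [ 383.1 -244.2] [19.3 58. ] 86.7
slope deg [0.02 0.15] z 84.2 want 85
```

View pics/top4.png

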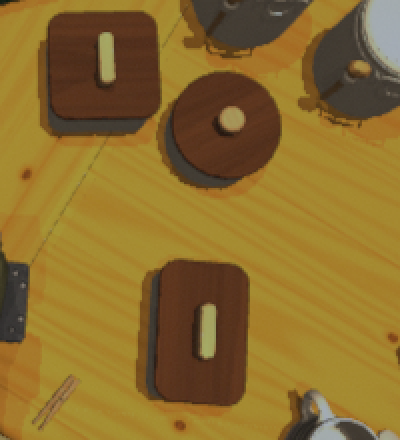

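All three lids are level, at the closed height and centred: square (105,65), round (227,122) and oblong (203,330).

```bash
python3 -c "
from station import env
print(env.job_done())"
```

```text
the job is handed in; nothing more can be done
None
```

The lime is in the round box and the garlic in the square one. All three boxes are closed with their own lids, measured level and within 1 mm of closed height, and the job was handed in at about 39 s.

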